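# Index the sample-pot turntable to the next notch

### The arm

A 7-joint arm with a two-finger parallel gripper is mounted at the origin on the work surface. World frame = base frame: x ahead of the robot, y to its left, z up, the work surface at z = 0. Lengths are in mm, angles in rad, forces in N, time in s.
With the tool pointing down it reaches from about 425 to 875 mm from the base axis. Payload 4.7 kg.
Tool frame: the origin (TCP) lies at the very end of the fingers, on their centre line; the grasp point (between the pads) lies 19 mm behind it; z points along the fingers, y is the line along which they close (so a half turn about z gives the same grasp; the last joint's range is limited). The gripper opens to 87 mm and grips with 3 to 60 N. Pads are 19 mm wide; open, the fingers measure 117 mm over their backs; the gripper's body (75 mm by 190 mm) begins 51 mm behind the grasp point.
Start: joints at [-1.229, 0.321, -0.07, 1.45, 0.023, 1.371, -0.057], TCP at [209.302, 615.401, 222.587] pointing down, gripper open.
Joint ranges: [-2.86, 2.86], [-0.3, 2.09], [-1.38, 1.24], [0.06, 2.45], [-1.56, 4.7], [0.09, 2.05], [-2.69, 2.69]. Speed limits (rad/s): [2.57, 2.57, 3.14, 3.14, 3.14, 3.14, 3.14].

### API

Orientations are given as a unit quaternion [w, x, y, z].
In Python, from rig import arm, optics gives the robot as it stands.
- The arm moves only by the tool carry_out, never from a script. Its arguments are lists of equal length, an entry for each row: "slide": the shift along the tool's x, y, z scaled (see below), a list of three; "dr": the turn, a rotation vector about the tool's x, y, z scaled (see below), a list of three. In form: {"slide": [[dx, dy, dz], ...], "dr": [[rx, ry, rz], ...]}. A call has 1 to 5 rows; each row is the pose to reach, as a shift and turn from the pose commanded when the call began, along the tool's axes at that moment; what a row does not reach only later rows make up. The controller multiplies each number of a shift by 500 mm and each number of a turn by 60 degrees. A row lasts 1/8 s, in which the tool goes at most 62.5 mm and 10.7 degrees, less where a joint would pass 70% of its speed; a pose out of reach is approached as far as the arm can. A call with a number of a shift or a turn outside -1 to 1 is refused whole. A call with a gripper value outside its range is refused whole. "grip" is the opening, from 0 (shut) to 1 (fully open), set as the call begins (left out, the last holds). The fingers move at their own pace and stop on an object; "force" is the grip in N (left out, the last holds). Time passes only in rows, so rows that repeat a pose let the fingers close. It gives the time, the measured TCP pose, the force, the opening and the grip force at its end, in the units of the state.
- arm.observe(): the state, without advancing time (a new reading comes with each control period).
- optics.capture(name): name is "scene" or "side" or "wrist"; returns a dict with "image" (400x640x3 uint8, red, green, blue), "range_z" (400x640 float32, mm along the optical axis (not along the pixel's ray), 0 where there is no reading), "vertical_fov" (degrees; the focal length in pixels is half the picture's height over the tangent of half this angle, whatever the lens; pixels are square), "cx", "cy" (the principal point, pixels), "distortion" ([k1, k2, p1, p2, k3] as OpenCV has them; the pictures are not rectified), "R" (3x3) and "t" (3): a world point X has camera coordinates R X + t. Camera axes: x right, y down, z forward; pixel columns grow to the right and rows downward; lengths in mm; the calibration is good to about 2 mm. A picture is of the moment at which its call begins.
- arm.finish_job(): hands the job in; it is judged then, once.
The state is a dict: "time_s": time; "joint_pos": joint angles; "dq": joint speeds; "joint_torque": joint torques, N m; "ee_pos": TCP position; "tool_rot": TCP orientation; "wrist_force": force on the tool from outside, world axes, zero at the start; "moment": the same for the moment, N m; "gripper_width": finger opening in mm; "finger_force": force on a finger pad.
Only numpy, scipy, OpenCV 4.12 (cv2) and the standard library are available. Lean on these libraries where they do the work, as an engineer would, in place of code of your own. Each camera call takes 0.05 s, during which the arm holds its last target. There are 200 camera calls.

### The job

Bring the next sample pot under the filling nozzle: with a fingertip, press down the spring plunger on the turntable's rim to unlock it, push the turntable one notch clockwise (seen from above), and let the plunger spring fully up so that it locks in that next notch. Do not ram or grip the plunger, do not turn the table backwards or past that notch, and do not lift or tip anything: the pots stay standing in their places and the other things on the bench are left alone.

Things in the scene. Friction and masses are not known exactly. Their poses are not given: they have to be found in the camera images.
- cap_top (a point): Centre of the top face of the plunger's round black cap (34 mm across, 14 mm thick). The cap stands on a 12 mm steel stem on a lug that sticks out from the turntable's rim, 205 mm from the turntable's axis. Its top is 92 mm above the bench when the plunger is up. The point goes down and round with the cap.
- thumb_stop (a point): Point on the upright aluminium thumb stop on the same lug: middle of its face towards the cap, 15 mm below its top. That face is 27 mm from the cap's centre, on the side to which the table turns clockwise. The stop is 34 mm wide along the radius, 10 mm thick, its top 125 mm above the bench. A fingertip pressing the cap, or just above it, can push against this face to turn the table.
- axis_center (a point): Point on the turntable's vertical axis, at the height of the floor of the pot compartments, 52 mm above the bench. The base disc (330 mm across) stands fixed on the bench; its axes: the plunger starts in the direction of this point's -x, the nozzle is in its +x. A steel column 32 mm thick stands on the axis, 234 mm high.
- nozzle_tip (a point): Tip of the fixed filling nozzle, 95 mm from the axis, 138 mm above the bench.
- turntable (a joint): Rotation of the turntable about its axis, rad, 0 at the start, growing clockwise seen from above. The notched ring under it has 8 notches 45 degrees (0.785) apart; locked, it has about 0.01 rad of play. It turns stiffly (about 0.3 N m) and stays where it is left.
- plunger (a joint): How far the plunger is pressed down, m: 0 up, 0.014 fully in. Spring: about 4 N at first, 10 N fully in. A tooth at its foot sits in a notch of the ring and locks the table; from 0.009 pressed the tooth is below the ring and the table is free. Once the table has turned a few degrees the tooth stays held down by the ring at about 0.009 even if the cap is let go, and springs up by itself when it comes to the next notch.
- pot_done: Loose white pot, 64 mm across, 60 mm high, about 160 g, standing in a compartment of the turntable 95 mm from the axis, its floor 52 mm above the bench; one station clockwise past the nozzle, full. Origin: centre of its underside; z up.
- pot_now: Loose white pot, 64 mm across, 60 mm high, about 160 g, standing in a compartment of the turntable 95 mm from the axis, its floor 52 mm above the bench; under the nozzle at the start, full. Origin: centre of its underside; z up.
- pot_next: Loose white pot, 64 mm across, 60 mm high, about 160 g, standing in a compartment of the turntable 95 mm from the axis, its floor 52 mm above the bench; one station (45 degrees) counter-clockwise of the nozzle at the start: the one that must come under the nozzle. Origin: centre of its underside; z up.
- pot_c: Loose white pot, 64 mm across, 60 mm high, about 160 g, standing in a compartment of the turntable 95 mm from the axis, its floor 52 mm above the bench; the station behind pot_next. Origin: centre of its underside; z up.
- pot_d: Loose white pot, 64 mm across, 60 mm high, about 160 g, standing in a compartment of the turntable 95 mm from the axis, its floor 52 mm above the bench; the station behind pot_c. Origin: centre of its underside; z up.
- cup: Bystander: clear cup, 72 mm across, 85 mm high, beside the turntable. Origin at its foot.
- jar: Bystander: glass jar, 60 mm across, 80 mm high, beside the turntable. Origin at its foot.
- tin_lid: Bystander: flat tin lid, 76 mm across, 9 mm high, lying just outside the lug's path. Origin at its underside.
- tin: Bystander: paint tin, 84 mm across, 115 mm high, to the robot's left. Origin at its foot.
- bottle: Bystander: black bottle, 66 mm across, 170 mm high, to the robot's right. Origin at its foot.
- brush: Bystander: paint brush lying on the bench, to the robot's left.
- spatula: Bystander: spatula lying on the bench, to the robot's right.
Mind the look-alikes: they are no part of the job. What is shaped like the pot_d but pink is not meant.

How it is judged:
By the outcome, as a careful person would: the job done as asked, in the order asked, and still so for the second after the job is handed in, with the robot touching nothing.
It also fails if it takes over 40 s, if anything falls off the work surface, if the arm or the gripper's body presses on something with over 40 N, if the wrist force passes 120 N, or if a joint passes its speed limit or range.

## Working session

There is one attempt and no reset: what is moved stays moved. The work goes in short steps, Python scripts to look and compute and a tool call to move; the robot and the scene stay as the last step left them, time stands still between calls to the robot, and variables do not carry over. Pictures are saved under pics/ and viewed, at most 10 in all, crops included, and the job is handed in when it is done.

Besides the shell and the picture viewer there is one more tool, called after "Emit:" in YAML: its name, and indented under it one key for each argument. carry_out: Moves the arm, as the interface text tells. Its arguments: {"type":"object","properties":{"slide":{"type":"array"},"dr":{"type":"array"},"grip":{"type":"number"},"force":{"type":"number"}},"required":["slide","dr"]}

```bash
mkdir -p pics; cat > h.py <<'E'
import numpy as np,cv2
from rig import arm,optics
def K(c):
    f=200/np.tan(np.radians(c["vertical_fov"]/2)); return np.array([[f,0,c["cx"]],[0,f,c["cy"]],[0,0,1.]])
def cloud(c):
    v,u=np.mgrid[0:400,0:640]
    p=cv2.undistortPoints(np.stack([u,v],-1).reshape(-1,1,2).astype(float),K(c),np.array(c["distortion"])).reshape(400,640,2)
    z=c["range_z"].astype(float)
    X=np.dstack([p*z[...,None],z])
    return np.where(z[...,None]>0,(X-np.array(c["t"]))@np.array(c["R"]),np.nan)
E
python3 - <<'E'
from h import *
for n in("scene","side"):
    c=optics.capture(n); np.save(n+"_cl.npy",cloud(c)); np.save(n+"_im.npy",c["image"])
    cv2.imwrite(f"pics/{n}0.png",c["image"][...,::-1]); print(n,-np.array(c["R"]).T@c["t"])
s=arm.observe();print(s)
E
```

```text
scene [1250.72837126  820.18400762 1225.90223755]
side [  250.4427221  -1051.65070939  1253.46961788]
{'time_s': 0.1, 'joint_pos': array([-1.22889381,  0.32174528, -0.07008831,  1.45155159,  0.02259365,
        1.37078125, -0.05693788]), 'dq': array([-0.00054151, -0.00297035, -0.00211399, -0.00442145,  0.00111812,
        0.00170877,  0.0001675 ]), 'joint_torque': array([-5.32259473e-04, -4.92573524e+01, -4.06156294e-01, -3.13402069e+01,
       -6.41855900e-02,  3.94625554e-02,  8.50384663e-05]), 'ee_pos': array([209.16008147, 614.91197182, 221.5739396 ]), 'tool_rot': array([-9.64941297e-05,  1.63172259e-01,  9.86597229e-01, -8.43809615e-04]), 'wrist_force': array([-0.78106684, -1.40770084,  0.66266651]), 'moment': array([-0.01709893,  0.02807389, -0.04080813]), 'finger_force': 0.0, 'gripper_width': 87.09247873805283}
```

View pics/scene0.png

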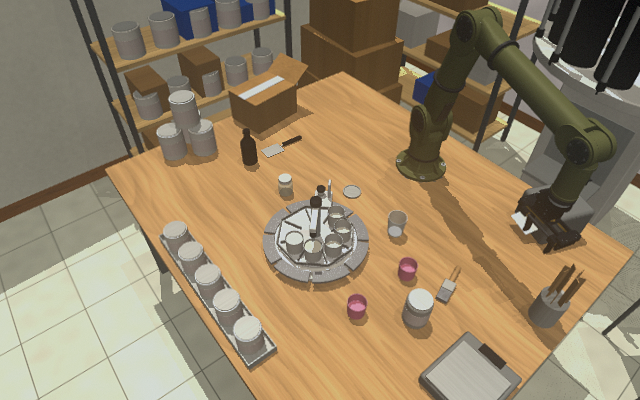

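View pics/side0.png

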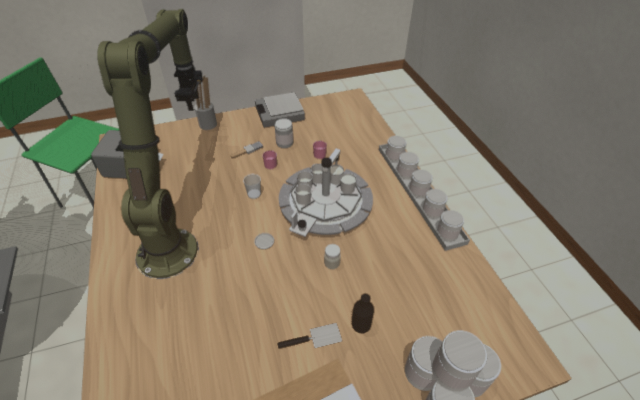

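The turntable is at scene (316,240) and side (326,200). The black cap and lug are at scene (321,190) and side (302,224), the column top is at side (326,163), and the nozzle is around side (335,157). The pink pots at scene (408,268) and (357,306) are look-alikes on the bench; the white pots stand on the table. Next I'll take an enlarged crop and measure.

```bash
python3 - <<'E'
from h import *
ims=[]
for n,(u,v) in dict(scene=(316,225),side=(322,200)).items():
    im=np.load(n+"_im.npy"); cl=np.load(n+"_cl.npy")
    ims.append(cv2.resize(im[v-60:v+60,u-60:u+60],(400,400),interpolation=cv2.INTER_CUBIC))
    sub=cl[v-60:v+60,u-60:u+60].reshape(-1,3); col=im[v-60:v+60,u-60:u+60].reshape(-1,3).astype(int)
    z=sub[:,2]; dark=col.max(1)<70
    # column top: z 225..245
    m=(z>224)&(z<245); print(n,"coltop",m.sum(),np.nanmedian(sub[m],0), (np.nanmin(sub[m],0)+np.nanmax(sub[m],0))/2)
    ctr=np.nanmedian(sub[m],0)
    # base rim outer edge: bench/disc
    r=np.hypot(*(sub[:,:2]-ctr[:2]).T)
    m=(z>85)&(z<96)&dark&(r>150); print("cap",m.sum(),np.nanmedian(sub[m],0),np.nanmin(sub[m],0),np.nanmax(sub[m],0))
    m=(z>108)&(z<132)&(r>150); print("stop",m.sum(),np.nanmedian(sub[m],0),np.nanmin(sub[m],0),np.nanmax(sub[m],0))
    m=(z>20)&(z<56)&(r<230); h=np.histogram(z[m],17,(20,54)); print(h[0])
    for a,b in((20,40),(40,54)):
        q=sub[(z>a)&(z<b)&(r<200)]
        print(a,len(q),(np.nanmin(q,0)+np.nanmax(q,0))/2,np.nanmax(q,0)-np.nanmin(q,0))
cv2.imwrite("pics/crop.png",np.hstack(ims)[...,::-1])
E
```

```text
scene coltop 98 [645.95530286  64.11899424 233.46109059] [643.28031847  62.35266782 232.0892061 ]
cap 18 [507.188309   -89.10458189  92.34592069] [489.78830799 -97.23571277  87.50635396] [518.0304     -68.09796993  94.88253783]
stop 26 [483.87389184 -57.42107658 121.4466896 ] [465.9615583  -78.96255481 108.48018199] [492.80818921 -49.94092964 127.95210453]
[  4   1   5  13  24  65 150 313 516 699 655 352 125  88 197 289 379]
20 1790 [643.25896302  59.93544331  30.10818365] [384.66745459 387.1870633   19.7836232 ]
40 2075 [645.62077538  61.78279814  47.00253466] [379.92342217 383.35050766  13.99478908]
side coltop 70 [641.62426863  53.40961126 231.87776387] [643.35223676  55.83010377 230.27549704]
cap 41 [500.57915438 -92.75551556  89.62028964] [ 487.84497039 -106.35869396   86.16416909] [512.7943475  -75.28662493  95.76590678]
stop 33 [478.02869238 -71.38450837 120.19203956] [465.46729308 -82.53790741 108.11587281] [490.337459   -55.84557027 125.75569744]
[  1   3   5  22  56 106 195 313 387 346 211 121 105 182 290 360 341]
20 1433 [645.58173087  58.33884938  30.1049794 ] [383.33283352 386.49118174  19.7836424 ]
40 1555 [642.9220346   51.49623596  47.01097982] [378.58398907 373.42422677  13.97621289]
```

View pics/crop.png

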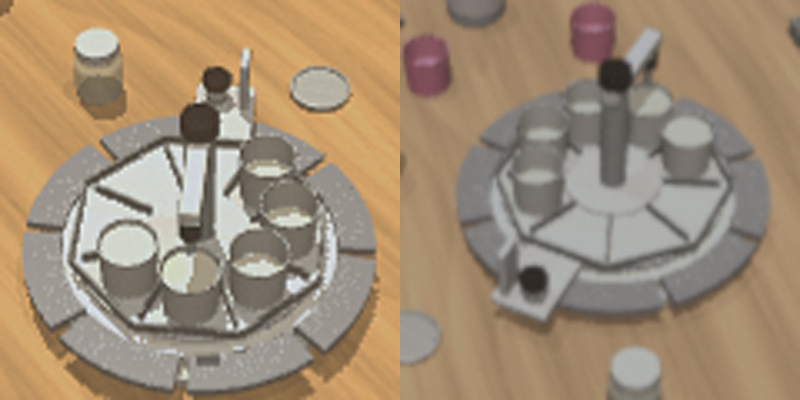

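```bash
cat > plan.py <<'E'
import sys
from h import *
from scipy.spatial.transform import Rotation as R
A=np.array([644.3,58.7]); A0=np.arctan2(-90-A[1],502-A[0])   # axis, start angle of the lug
def state():
    s=arm.observe(); q=s["tool_rot"]; return s,R.from_quat([*q[1:],q[0]])
def down(yaw):  # tool y at world yaw, z down
    y=np.array([np.cos(yaw),np.sin(yaw),0]); z=np.array([0,0,-1.]); return R.from_matrix(np.c_[np.cross(y,z),y,z])
def plan(rows):
    s,r=state()
    S=[];D=[]
    for *p,yaw in rows:
        S.append((r.inv().apply(np.array(p)-s["ee_pos"])/500).round(4).tolist())
        D.append((np.degrees((r.inv()*down(yaw)).as_rotvec())/60).round(3).tolist())
    print(S,D)
def lug(th,off,z,rad=205.):  # table angle th (cw), TCP off mm cw from the cap centre
    a=A0-th; u=np.array([np.cos(a),np.sin(a)]); t=np.array([u[1],-u[0]])
    return [*(A+rad*u+off*t),z,np.arctan2(-t[1],-t[0])]
def where():
    s,r=state(); d=s["ee_pos"][:2]-A; a=np.arctan2(d[1],d[0]); y=r.as_matrix()[:,1]
    print("t",round(s["time_s"],2),"tcp",s["ee_pos"].round(1),"yaw",np.degrees(np.arctan2(y[1],y[0])).round(1),"r",np.hypot(*d).round(1),
      "cw from start deg",np.degrees((A0-a)).round(2),"F",s["wrist_force"].round(1),"w",round(s["gripper_width"],1),"j",s["joint_pos"].round(2))
E
python3 - <<'E'
from plan import *
where(); print(np.degrees(A0), lug(0,5,140),lug(.785,12,98))
y=np.radians
plan([(400,390,235,y(33)),(455,150,235,y(-6)),lug(0,5,200)])
E
```

```text
t 0.1 tcp [209.2 614.9 221.6] yaw 71.2 r 706.2 cw from start deg -261.78 F [-0.8 -1.4  0.7] w 87.1 j [-1.23  0.32 -0.07  1.45  0.02  1.37 -0.06]
-133.74008974848215 [np.float64(498.9530215656063), np.float64(-85.95218926788463), 140, np.float64(-0.7634085812288317)] [np.float64(439.0827414919136), np.float64(66.10788839179169), 98, np.float64(-1.548408581228832)]
[[-0.5062, -0.303, -0.0263], [-0.7649, -0.722, -0.0256], [-1.0, -1.1404, 0.0452]] [[-0.002, 0.001, 0.637], [-0.001, 0.001, 1.287], [-0.001, 0.002, 1.916]]
```

Emit:
carry_out:
  slide:
    - [-0.1, -0.06, -0.006]
    - [-0.2, -0.12, -0.012]
    - [-0.3, -0.18, -0.018]
    - [-0.4, -0.24, -0.024]
    - [-0.5, -0.3, -0.026]
  dr:
    - [0, 0, 0.13]
    - [0, 0, 0.26]
    - [0, 0, 0.39]
    - [0, 0, 0.52]
    - [0, 0, 0.64]
  grip: 0
  force: 10

```text
time_s: 0.72
ee_pos: [398.6, 391.2, 235.5]
tool_rot: [-0.0, 0.48, 0.877, 0.0]
wrist_force: [1.8, -0.2, -0.4]
gripper_width: 45.0
finger_force: 0.0
```

```bash
python3 - <<'E'
from plan import *
where(); y=np.radians
plan([(455,150,235,y(-6)),lug(0,5,200)])
E
```

```text
t 0.72 tcp [398.6 391.2 235.5] yaw 32.6 r 413.4 cw from start deg -260.2 F [ 1.8 -0.2 -0.4] w 45.0 j [-0.97  0.12  0.16  1.67 -0.02  1.35 -0.24]
[[-0.4673, -0.1648, 0.001], [-0.9122, -0.3449, 0.0709]] [[0.0, -0.0, 0.643], [0.0, -0.0, 1.272]]
```

Emit:
carry_out:
  slide:
    - [-0.095, -0.033, 0]
    - [-0.19, -0.066, 0]
    - [-0.285, -0.1, 0]
    - [-0.375, -0.132, 0]
    - [-0.467, -0.165, 0]
  dr:
    - [0, 0, 0.13]
    - [0, 0, 0.26]
    - [0, 0, 0.39]
    - [0, 0, 0.52]
    - [0, 0, 0.643]

```text
time_s: 1.35
ee_pos: [454.9, 150.3, 235.3]
tool_rot: [-0.0, 0.743, 0.669, -0.0]
wrist_force: [1.2, -0.1, -0.1]
gripper_width: 1.9
finger_force: 0.0
```

```bash
python3 - <<'E'
from plan import *
where(); y=np.radians
plan([lug(0,0,160)])
E
```

```text
t 1.35 tcp [454.9 150.3 235.3] yaw -6.0 r 210.4 cw from start deg -287.93 F [ 1.2 -0.1 -0.1] w 1.9 j [-0.76 -0.07  0.37  1.85  0.02  1.35 -0.5 ]
[[-0.4669, 0.145, 0.1505]] [[-0.0, 0.0, 0.629]]
```

Emit:
carry_out:
  slide:
    - [-0.1, 0.03, 0.01]
    - [-0.2, 0.06, 0.03]
    - [-0.3, 0.09, 0.06]
    - [-0.385, 0.12, 0.1]
    - [-0.467, 0.145, 0.15]
  dr:
    - [0, 0, 0.13]
    - [0, 0, 0.26]
    - [0, 0, 0.39]
    - [0, 0, 0.51]
    - [0, 0, 0.629]

```text
time_s: 1.98
ee_pos: [504.0, -89.2, 160.2]
tool_rot: [0.0, 0.92, 0.393, 0.001]
wrist_force: [0.4, 0.8, -0.4]
gripper_width: 0.3
finger_force: 0.0
```

```bash
python3 - <<'E'
from plan import *
where()
c=optics.capture("wrist"); cl=cloud(c)
cv2.imwrite("pics/w1.png",c["image"][...,::-1]); np.save("w_cl.npy",cl)
col=c["image"].astype(int).max(2)
m=(col<60)&(abs(cl[...,2]-92)<6); print(m.sum(),np.nanmedian(cl[m],0),np.nanmin(cl[m],0),np.nanmax(cl[m],0))
m=abs(cl[...,2]-124)<5; print(m.sum(),np.nanmedian(cl[m],0),np.nanmin(cl[m],0),np.nanmax(cl[m],0))
E
```

```text
t 1.98 tcp [504.  -89.2 160.2] yaw -43.8 r 203.8 cw from start deg -0.24 F [ 0.4  0.8 -0.4] w 0.3 j [-0.49  0.07  0.64  1.89 -0.04  1.19 -0.6 ]
1063 [504.08786535 -88.76590271  91.68153159] [ 488.44048767 -103.13898165   86.81278395] [518.70999272 -75.36947137  93.73812807]
657 [481.5980446  -63.43893467 124.23511664] [466.59946146 -77.84718266 119.01839434] [493.0586667  -51.19869435 126.28325639]
```

View pics/w1.png

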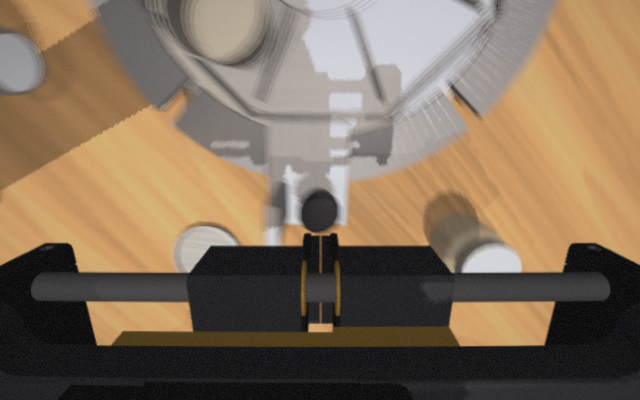

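The wrist picture shows the cap at (319,211), in line with the closed fingers at (322,250). The thumb stop is to its left at (272,210). The measured cap centre is about (503.6, -89.2, 92), and both the height and the 205 mm radius agree with the task text.

```bash
sed -i 's/A0=np.arctan2.*/A0=np.radians(-133.57)/' plan.py; python3 - <<'E'
from plan import *
plan([lug(0,4,104),lug(0,4,96)])
E
```

```text
[[0.0109, -0.0152, 0.1061], [0.011, -0.0152, 0.1221]] [[0.001, 0.005, -0.013], [0.001, 0.005, -0.013]]
```

```bash
python3 - <<'E'
from plan import *
where(); print(lug(0,4,104)); where()
E
```

```text
t 2.02 tcp [501.9 -96.  157.1] yaw -44.4 r 210.3 cw from start deg -0.94 F [-1.3 -4.4 -2.6] w 0.4 j [-0.49  0.07  0.65  1.9  -0.04  1.19 -0.6 ]
[np.float64(500.10761250269167), np.float64(-87.07227235598026), 104, np.float64(-0.760439955093929)]
t 2.02 tcp [501.9 -96.  157.1] yaw -44.4 r 210.3 cw from start deg -0.94 F [-1.3 -4.4 -2.6] w 0.4 j [-0.49  0.07  0.65  1.9  -0.04  1.19 -0.6 ]
```

The arm was still settling at that reading, so I'll plan from the commanded pose instead of the measured one.

```bash
cat >> plan.py <<'E'
def planc(c,rows):   # from commanded pose c=(x,y,z,yaw)
    r=down(c[3]); S=[];D=[]
    for *p,yaw in rows:
        S.append((r.inv().apply(np.array(p)-c[:3])/500).round(4).tolist()); D.append([0,0,round(float(-np.degrees(yaw-c[3])/60),3)])
    print("slide",S,"\ndr",D)
E
python3 - <<'E'
from plan import *
planc([502.6,-89.4,160,np.radians(-43.74)],[lug(0,4,104)])
E
```

```text
slide [[-0.0001, -0.0068, 0.112]] 
dr [[0, 0, -0.003]]
```

Emit:
carry_out:
  slide:
    - [0, -0.004, 0.04]
    - [0, -0.007, 0.08]
    - [0, -0.007, 0.112]
    - [0, -0.007, 0.112]
    - [0, -0.007, 0.112]
  dr:
    - [0, 0, 0]
    - [0, 0, 0]
    - [0, 0, 0]
    - [0, 0, 0]
    - [0, 0, 0]

```text
time_s: 2.65
ee_pos: [501.6, -85.3, 105.1]
tool_rot: [0.0, 0.919, 0.395, 0.0]
wrist_force: [-0.1, -0.4, 0.2]
gripper_width: 0.6
finger_force: 0.0
```

```bash
python3 - <<'E'
from plan import *
where(); print(lug(0,4,104))
E
```

```text
t 2.65 tcp [501.6 -85.3 105.1] yaw -43.5 r 202.7 cw from start deg 1.18 F [-0.1 -0.4  0.2] w 0.6 j [-0.48  0.12  0.64  1.96 -0.08  1.08 -0.57]
[np.float64(500.10761250269167), np.float64(-87.07227235598026), 104, np.float64(-0.760439955093929)]
```

Emit:
carry_out:
  slide:
    - [0, 0, 0.012]
    - [0, 0, 0.02]
    - [0, 0, 0.026]
    - [0, 0, 0.032]
    - [0, 0, 0.038]
  dr:
    - [0, 0, 0]
    - [0, 0, 0]
    - [0, 0, 0]
    - [0, 0, 0]
    - [0, 0, 0]

```text
time_s: 3.28
ee_pos: [501.3, -85.3, 85.9]
tool_rot: [-0.0, 0.919, 0.395, 0.0]
wrist_force: [-1.4, 0.6, 6.4]
gripper_width: 0.4
finger_force: 3.2
```

Emit:
carry_out:
  slide:
    - [0, 0, 0.004]
    - [0, 0, 0.008]
    - [0, 0, 0.012]
    - [0, 0, 0.012]
    - [0, 0, 0.012]
  dr:
    - [0, 0, 0]
    - [0, 0, 0]
    - [0, 0, 0]
    - [0, 0, 0]
    - [0, 0, 0]

```text
time_s: 3.9
ee_pos: [501.6, -85.7, 80.5]
tool_rot: [0.0, 0.919, 0.395, 0.0]
wrist_force: [-2.4, -0.3, 7.6]
gripper_width: 0.5
finger_force: 4.2
```

```bash
python3 - <<'E'
from plan import *
planc(lug(0,4,79),[lug(0,8,78.5),lug(0,12,78.5),lug(.02,13,78.5),lug(.04,13,78.5),lug(.06,13,78.5)])
planc(lug(.06,13,78.5),[lug(x,13,78.5) for x in (.08,.1,.13,.16,.19)])
E
```

```text
slide [[-0.0, -0.008, 0.001], [-0.0, -0.016, 0.001], [0.0006, -0.0262, 0.001], [0.0014, -0.0344, 0.001], [0.0023, -0.0425, 0.001]] 
dr [[0, 0, -0.0], [0, 0, -0.0], [0, 0, 0.019], [0, 0, 0.038], [0, 0, 0.057]]
slide [[0.0006, -0.0082, 0.0], [0.0014, -0.0164, 0.0], [0.0028, -0.0286, 0.0], [0.0046, -0.0408, 0.0], [0.0068, -0.0529, 0.0]] 
dr [[0, 0, 0.019], [0, 0, 0.038], [0, 0, 0.067], [0, 0, 0.095], [0, 0, 0.124]]
```

Emit:
carry_out:
  slide:
    - [0, -0.008, 0.001]
    - [0, -0.016, 0.001]
    - [0.0006, -0.026, 0.001]
    - [0.0014, -0.0344, 0.001]
    - [0.0023, -0.0425, 0.001]
  dr:
    - [0, 0, 0]
    - [0, 0, 0]
    - [0, 0, 0.019]
    - [0, 0, 0.038]
    - [0, 0, 0.057]

```text
time_s: 4.53
ee_pos: [488.3, -71.2, 80.7]
tool_rot: [0.001, 0.93, 0.366, 0.002]
wrist_force: [0.2, -2.6, 8.5]
gripper_width: 0.5
finger_force: 4.4
```

```bash
python3 - <<'E'
from plan import *
where()
E
```

```text
t 4.53 tcp [488.3 -71.2  80.7] yaw -47.0 r 203.0 cw from start deg 6.64 F [ 0.2 -2.6  8.5] w 0.5 j [-0.51  0.12  0.63  2.02 -0.08  1.02 -0.65]
```

Emit:
carry_out:
  slide:
    - [0.0006, -0.0082, 0]
    - [0.0014, -0.0164, 0]
    - [0.0028, -0.0286, 0]
    - [0.0046, -0.0408, 0]
    - [0.0068, -0.053, 0]
  dr:
    - [0, 0, 0.019]
    - [0, 0, 0.038]
    - [0, 0, 0.067]
    - [0, 0, 0.095]
    - [0, 0, 0.124]

```text
time_s: 5.15
ee_pos: [472.3, -49.5, 80.5]
tool_rot: [0.001, 0.952, 0.305, 0.001]
wrist_force: [-0.8, -3.0, 7.9]
gripper_width: 0.2
finger_force: 4.4
```

```bash
cat > look.py <<'E'
import sys
from plan import *
where()
c=optics.capture("side"); cl=cloud(c); r=np.hypot(*np.moveaxis(cl[...,:2]-A,-1,0)); col=c["image"].astype(int)
cv2.imwrite(sys.argv[1],cv2.resize(c["image"][130:270,232:412,::-1],None,fx=4,fy=4,interpolation=cv2.INTER_CUBIC))
# lug plate: bright, outside the base disc radius
z=cl[...,2]; m=(r>170)&(r<230)&(z>25)&(z<70)
print("lug",m.sum(),np.nanmedian(cl[m],0), "cw deg of median",np.degrees(A0-np.arctan2(*(np.nanmedian(cl[m],0)[:2]-A)[::-1])).round(1))
E
python3 look.py pics/s1.png
```

```text
t 5.15 tcp [472.3 -49.5  80.5] yaw -54.5 r 203.2 cw from start deg 14.26 F [-0.8 -3.   7.9] w 0.2 j [-0.55  0.07  0.62  2.06 -0.05  1.02 -0.86]
lug 846 [665.21383058 -71.51568432  38.26574364] cw deg of median -52.7
```

View pics/s1.png

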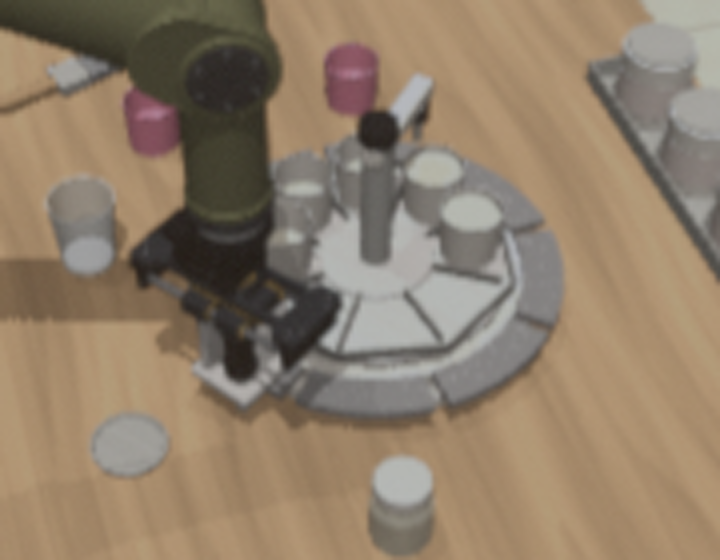

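The table has turned about 11°, with the fingertip between the cap and the stop at crop (240,360). The pots are standing and the cup at (80,225) is clear. The tooth is now off its notch, so I'll raise the finger above the cap and keep pushing on the stop.

Emit:
carry_out:
  slide:
    - [0, 0, -0.012]
    - [0, 0, -0.024]
    - [0, 0, -0.036]
    - [0, 0, -0.04]
    - [0, 0, -0.04]
  dr:
    - [0, 0, 0]
    - [0, 0, 0]
    - [0, 0, 0]
    - [0, 0, 0]
    - [0, 0, 0]

```text
time_s: 5.82
ee_pos: [470.9, -48.1, 99.1]
tool_rot: [-0.0, 0.952, 0.306, 0.0]
wrist_force: [0.1, 0.6, 0.0]
gripper_width: 0.4
finger_force: 0.0
```

```bash
python3 - <<'E'
from plan import *
where()
for a in (.19,.34,.49,.61):
  n=.12 if a==.49 else .15
  planc(lug(a,13,98.5),[lug(a+n*k/5,13,98.5) for k in range(1,6)])
E
```

```text
t 5.83 tcp [470.9 -48.1  99.1] yaw -54.4 r 203.7 cw from start deg 14.82 F [0.1 0.6 0. ] w 0.4 j [-0.56  0.04  0.62  2.05 -0.03  1.06 -0.87]
slide [[0.001, -0.0123, 0.0], [0.0023, -0.0245, 0.0], [0.004, -0.0367, 0.0], [0.0061, -0.0489, 0.0], [0.0085, -0.061, 0.0]] 
dr [[0, 0, 0.029], [0, 0, 0.057], [0, 0, 0.086], [0, 0, 0.115], [0, 0, 0.143]]
slide [[0.001, -0.0123, 0.0], [0.0023, -0.0245, 0.0], [0.004, -0.0367, 0.0], [0.0061, -0.0489, 0.0], [0.0085, -0.061, 0.0]] 
dr [[0, 0, 0.029], [0, 0, 0.057], [0, 0, 0.086], [0, 0, 0.115], [0, 0, 0.143]]
slide [[0.0007, -0.0098, 0.0], [0.0017, -0.0196, 0.0], [0.0029, -0.0294, 0.0], [0.0044, -0.0392, 0.0], [0.0061, -0.0489, 0.0]] 
dr [[0, 0, 0.023], [0, 0, 0.046], [0, 0, 0.069], [0, 0, 0.092], [0, 0, 0.115]]
slide [[0.001, -0.0123, 0.0], [0.0023, -0.0245, 0.0], [0.004, -0.0367, 0.0], [0.0061, -0.0489, 0.0], [0.0085, -0.061, 0.0]] 
dr [[0, 0, 0.029], [0, 0, 0.057], [0, 0, 0.086], [0, 0, 0.115], [0, 0, 0.143]]
```

Emit:
carry_out:
  slide:
    - [0.001, -0.0123, 0]
    - [0.0023, -0.0245, 0]
    - [0.004, -0.0367, 0]
    - [0.006, -0.049, 0]
    - [0.0085, -0.061, 0]
  dr:
    - [0, 0, 0.029]
    - [0, 0, 0.057]
    - [0, 0, 0.086]
    - [0, 0, 0.115]
    - [0, 0, 0.143]

```text
time_s: 6.45
ee_pos: [457.0, -22.9, 98.8]
tool_rot: [0.002, 0.972, 0.233, 0.0]
wrist_force: [2.5, -4.7, -2.9]
gripper_width: 0.3
finger_force: 2.5
```

Emit:
carry_out:
  slide:
    - [0.001, -0.0123, 0]
    - [0.0023, -0.0245, 0]
    - [0.004, -0.0367, 0]
    - [0.006, -0.049, 0]
    - [0.0085, -0.061, 0]
  dr:
    - [0, 0, 0.029]
    - [0, 0, 0.057]
    - [0, 0, 0.086]
    - [0, 0, 0.115]
    - [0, 0, 0.143]

```text
time_s: 7.08
ee_pos: [446.6, 5.9, 98.8]
tool_rot: [0.002, 0.987, 0.159, -0.0]
wrist_force: [1.6, -6.3, -0.1]
gripper_width: 0.9
finger_force: 2.8
```

Emit:
carry_out:
  slide:
    - [0.0007, -0.0098, 0]
    - [0.0017, -0.0196, 0]
    - [0.003, -0.0294, 0]
    - [0.0044, -0.039, 0]
    - [0.006, -0.049, 0]
  dr:
    - [0, 0, 0.023]
    - [0, 0, 0.046]
    - [0, 0, 0.069]
    - [0, 0, 0.092]
    - [0, 0, 0.115]

```text
time_s: 7.7
ee_pos: [441.5, 30.1, 98.7]
tool_rot: [0.002, 0.995, 0.1, -0.0]
wrist_force: [1.2, -6.9, 1.1]
gripper_width: 0.4
finger_force: 3.5
```

```bash
python3 - <<'E'
from plan import *
where(); c=optics.capture("wrist"); cl=cloud(c)
cv2.imwrite("pics/w2.png",c["image"][...,::-1])
col=c["image"].astype(int).max(2); z=cl[...,2]
d=np.hypot(cl[...,0]-lug(.61,0,0)[0],cl[...,1]-lug(.61,0,0)[1])
m=(col<60)&(z>78)&(z<97)&(d<40)
p=np.nanmedian(cl[m],0); print(m.sum(),p,np.degrees(A0-np.arctan2(p[1]-A[1],p[0]-A[0])))
for k in (1,2,3,4):
  planc(lug(.61+.05*(k-1),13,98.5),[lug(.61+.05*(k-1)+.01*i,13,98.5) for i in range(1,6)])
E
```

```text
t 7.7 tcp [441.5  30.1  98.7] yaw -78.5 r 204.8 cw from start deg 38.39 F [ 1.2 -6.9  1.1] w 0.4 j [-0.65 -0.04  0.52  2.11  0.02  1.06 -1.52]
1248 [452.35686126  13.05764414  83.44429671] 33.05399836644846
slide [[0.0003, -0.0041, 0.0], [0.0006, -0.0082, 0.0], [0.001, -0.0123, 0.0], [0.0014, -0.0164, 0.0], [0.0018, -0.0205, 0.0]] 
dr [[0, 0, 0.01], [0, 0, 0.019], [0, 0, 0.029], [0, 0, 0.038], [0, 0, 0.048]]
slide [[0.0003, -0.0041, 0.0], [0.0006, -0.0082, 0.0], [0.001, -0.0123, 0.0], [0.0014, -0.0164, 0.0], [0.0018, -0.0205, 0.0]] 
dr [[0, 0, 0.01], [0, 0, 0.019], [0, 0, 0.029], [0, 0, 0.038], [0, 0, 0.048]]
slide [[0.0003, -0.0041, 0.0], [0.0006, -0.0082, 0.0], [0.001, -0.0123, 0.0], [0.0014, -0.0164, 0.0], [0.0018, -0.0205, 0.0]] 
dr [[0, 0, 0.01], [0, 0, 0.019], [0, 0, 0.029], [0, 0, 0.038], [0, 0, 0.048]]
slide [[0.0003, -0.0041, 0.0], [0.0006, -0.0082, 0.0], [0.001, -0.0123, 0.0], [0.0014, -0.0164, 0.0], [0.0018, -0.0205, 0.0]] 
dr [[0, 0, 0.01], [0, 0, 0.019], [0, 0, 0.029], [0, 0, 0.038], [0, 0, 0.048]]
```

View pics/w2.png

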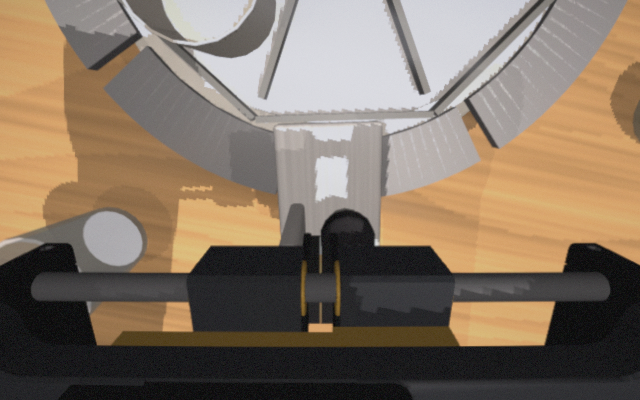

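The wrist picture shows the finger against the stop at (295,225) and the cap held down at (347,225), z about 83. The table is at roughly 33–35°, so I'll go slowly from here.

Emit:
carry_out:
  slide:
    - [0.0003, -0.0041, 0]
    - [0.0006, -0.0082, 0]
    - [0.001, -0.0123, 0]
    - [0.0014, -0.0164, 0]
    - [0.0018, -0.0205, 0]
  dr:
    - [0, 0, 0.01]
    - [0, 0, 0.019]
    - [0, 0, 0.029]
    - [0, 0, 0.038]
    - [0, 0, 0.048]

```text
time_s: 8.38
ee_pos: [440.1, 42.7, 98.9]
tool_rot: [0.0, 0.997, 0.076, -0.0]
wrist_force: [0.5, -4.7, -1.6]
gripper_width: 0.7
finger_force: 2.1
```

Emit:
carry_out:
  slide:
    - [0.0003, -0.0041, 0]
    - [0.0006, -0.0082, 0]
    - [0.001, -0.0123, 0]
    - [0.0014, -0.0164, 0]
    - [0.0018, -0.0205, 0]
  dr:
    - [0, 0, 0.01]
    - [0, 0, 0.019]
    - [0, 0, 0.029]
    - [0, 0, 0.038]
    - [0, 0, 0.048]

```text
time_s: 9.0
ee_pos: [439.5, 53.1, 99.0]
tool_rot: [-0.0, 0.999, 0.05, -0.0]
wrist_force: [0.5, -4.8, -1.6]
gripper_width: 0.6
finger_force: 2.1
```

Emit:
carry_out:
  slide:
    - [0.0003, -0.0041, 0]
    - [0.0006, -0.0082, 0]
    - [0.001, -0.0123, 0]
    - [0.0014, -0.0164, 0]
    - [0.0014, -0.0164, 0]
  dr:
    - [0, 0, 0.01]
    - [0, 0, 0.019]
    - [0, 0, 0.029]
    - [0, 0, 0.038]
    - [0, 0, 0.038]

```text
time_s: 9.62
ee_pos: [439.7, 62.1, 99.3]
tool_rot: [-0.001, 1.0, 0.031, 0.0]
wrist_force: [-0.4, -1.8, -0.7]
gripper_width: 0.6
finger_force: 1.0
```

```bash
cat > cap.py <<'E'
from plan import *
where(); c=optics.capture("wrist"); cl=cloud(c)
cv2.imwrite("pics/wl.png",c["image"][...,::-1])
col=c["image"].astype(int).max(2); z=cl[...,2]; q=lug(.76,0,0)
d=np.hypot(cl[...,0]-q[0],cl[...,1]-q[1])
m=(col<60)&(z>78)&(z<97)&(d<40)
p=np.nanmedian(cl[m],0); print(m.sum(),p,np.degrees(A0-np.arctan2(p[1]-A[1],p[0]-A[0])))
E
python3 cap.py
```

```text
t 9.62 tcp [439.7  62.1  99.3] yaw -86.4 r 204.6 cw from start deg -312.62 F [-0.4 -1.8 -0.7] w 0.6 j [-0.68 -0.03  0.48  2.11  0.02  1.06 -1.72]
1187 [447.80933046  43.50985705  83.21069071] 42.00941627509163
```

Emit:
carry_out:
  slide:
    - [0.0002, -0.003, 0]
    - [0.0003, -0.006, 0]
    - [0.0005, -0.008, 0]
    - [0.0005, -0.008, 0]
  dr:
    - [0, 0, 0.007]
    - [0, 0, 0.014]
    - [0, 0, 0.019]
    - [0, 0, 0.019]

```text
time_s: 10.18
ee_pos: [439.8, 65.6, 99.3]
tool_rot: [-0.0, 1.0, 0.021, 0.0]
wrist_force: [-1.0, -3.2, 1.4]
gripper_width: 0.7
finger_force: 1.6
```

```bash
python3 cap.py
```

```text
t 10.18 tcp [439.8  65.6  99.3] yaw -87.6 r 204.6 cw from start deg -311.63 F [-1.  -3.2  1.4] w 0.7 j [-0.68 -0.03  0.47  2.1   0.01  1.06 -1.75]
1190 [447.61229651  46.84972927  83.23414682] 42.98214471555071
```

Still held down. I'll go on in small steps.

Emit:
carry_out:
  slide:
    - [0, -0.003, 0]
    - [0, -0.006, 0]
    - [0, -0.006, 0]
  dr:
    - [0, 0, 0.007]
    - [0, 0, 0.014]
    - [0, 0, 0.014]

```text
time_s: 10.6
ee_pos: [439.5, 69.3, 99.1]
tool_rot: [-0.001, 1.0, 0.014, 0.0]
wrist_force: [0.0, 0.1, -0.3]
gripper_width: 0.1
finger_force: 0.0
```

```bash
python3 cap.py
```

```text
t 10.6 tcp [439.5  69.3  99.1] yaw -88.4 r 205.1 cw from start deg -310.6 F [ 0.   0.1 -0.3] w 0.1 j [-0.69 -0.03  0.47  2.1   0.01  1.06 -1.77]
1073 [449.83681522  53.00945115  91.3476376 ] 44.753839985065675
```

The plunger has sprung up: cap top at z about 92, table at about 45°, side force zero. I'll back off the stop by a couple of mm and then go straight up.

Emit:
carry_out:
  slide:
    - [0, 0.006, 0]
    - [0, 0.006, -0.04]
    - [0, 0.006, -0.1]
    - [0, 0.006, -0.18]
    - [0, 0.006, -0.24]
  dr:
    - [0, 0, 0]
    - [0, 0, 0]
    - [0, 0, 0]
    - [0, 0, 0]
    - [0, 0, 0]

```text
time_s: 11.28
ee_pos: [439.8, 65.2, 220.7]
tool_rot: [-0.0, 1.0, 0.014, 0.001]
wrist_force: [-0.2, -0.3, -0.2]
gripper_width: 0.3
finger_force: 0.0
```

Emit:
carry_out:
  slide:
    - [0, 0, 0]
    - [0, 0, 0]
    - [0, 0, 0]
    - [0, 0, 0]
    - [0, 0, 0]
  dr:
    - [0, 0, 0]
    - [0, 0, 0]
    - [0, 0, 0]
    - [0, 0, 0]
    - [0, 0, 0]

```text
time_s: 11.9
ee_pos: [439.3, 65.1, 218.6]
tool_rot: [0.0, 1.0, 0.014, -0.0]
wrist_force: [0.4, 1.5, -0.1]
gripper_width: 0.5
finger_force: 0.0
```

```bash
python3 cap.py; python3 - <<'E'
from h import *
a=optics.capture("scene")["image"]; b=optics.capture("side")["image"]
f=lambda i,u,v:cv2.resize(i[v-70:v+70,u-70:u+70],(400,400),interpolation=cv2.INTER_CUBIC)
cv2.imwrite("pics/end.png",np.hstack([f(a,325,235),f(b,310,195)])[...,::-1])
E
```

```text
t 11.9 tcp [439.3  65.1 218.6] yaw -88.4 r 205.1 cw from start deg -311.78 F [ 0.4  1.5 -0.1] w 0.5 j [-0.7  -0.15  0.45  1.95  0.07  1.33 -1.81]
448 [435.25691311  58.13420742  91.55277874] 46.2749245645397
```

View pics/end.png

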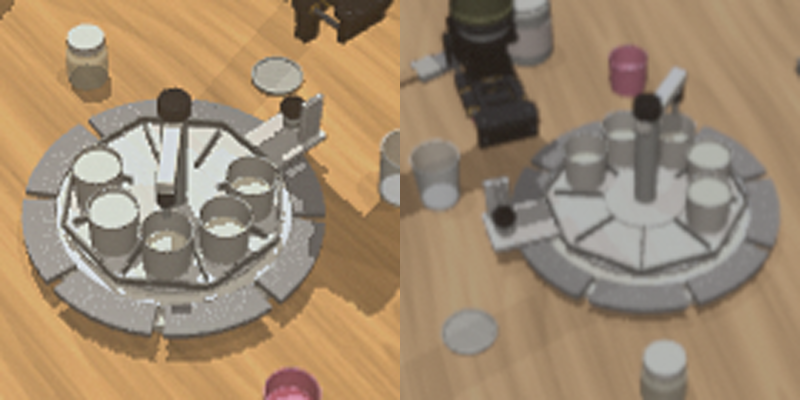

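The lug has moved one station, with the cap up at scene crop (293,107). A pot stands under the nozzle at (168,240), all five pots are upright, and the bystanders haven't moved. I'm handing the job in.

```bash
python3 -c "
from rig import arm
print(arm.finish_job())"
```

```text
the job is handed in; nothing more can be done
None
```

The job is handed in: the turntable is one notch (about 45°) clockwise with the plunger fully up, the next pot is under the nozzle, and the arm is clear. It took about 12 s, and the judge's verdict was not shown.

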